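# Check the hardness of a cap press pad with a dial gauge

### The job

Take the dial hardness gauge out of its wooden block and set its foot down inside the ring mark on the sloping shoulder of the cap press pad that faces the robot, with the gauge square to the pad there. Push it on gently, about 10 N, so that its pin is pushed in and the foot beds on the rubber, and finish while still holding it there so that the dial can be read. Leave the tape roll, screwdriver and jar where they are.

Things in the scene. Friction and masses are not known exactly. Their poses are not given: they have to be found in the camera images.
- gauge: Dial hardness gauge, loose, 0.2 kg, 110 mm tall. Origin: centre of its foot's flat underside; z runs up the gauge. Steel foot 16 mm diameter, stem 12 mm to z = 24 mm, collar 23 mm diameter z = 24 to 40, round aluminium dial case 58 mm diameter, z = 37 to 95, its flat faces at x = -13 and +13 mm (white dial on +x); black cap 23 mm diameter, z = 98 to 110.
- pin (a joint): Spring pin in the middle of the gauge's foot, 4.4 mm diameter, round-ended, sticking out 2.5 mm below the foot. 0 = out, 0.0025 m = level with the foot; stiffness 1 N/mm. It dents the rubber a little, so with the foot bedded on the pad it reads about 0.002 m, carrying 2 to 3 N.
- stand: Fixed wooden block 85 x 110 x 36 mm (x, y, z), origin at the centre of its underside. The gauge stands upright in a hole 20 mm wide, 31 mm deep, 18 mm from the centre towards -y; its collar rests on the block's top, foot 24 mm below. Lift straight up 30 mm or more. A fixed steel check disc, 28 mm across, 6 mm high, is 34 mm from the centre towards +y.
- press: Cap press, fixed. Origin on the bench below the middle of its arched lower platen; y points to its back (the robot's left), its -x side faces the robot. Open space above the platen; the raised head is more than 0.55 m above the bench and behind y = 70 mm, its arms behind y = 200 mm. Rear frame y = 290 to 510 mm, to 0.40 m high; front feet to y = -100, x = -105 to 105 mm.
- pad: Dark grey rubber pad, 12 mm thick, arched about the press's y axis with radius 95 mm, 90 mm long in y, 142 mm wide in x, crown 200 mm above the bench. Origin at the press's origin, not on the pad. Soft: once the foot is on it, it gives about 1 mm for every 4 N, at most 6 mm, and it springs back.
- ring_near: The ring mark to use: white pencil ring, 32 mm diameter, drawn on the pad shoulder that faces the robot, 43 mm from the crown line towards the press's -x. Origin: ring centre on the pad surface, 190 mm above the bench. Its z axis is the outward normal of the pad there: 27 degrees from vertical, leaning towards the press's -x.
- ring_top: Like ring mark on the crown of the pad, not to be used.
- ring_far: Like ring mark on the shoulder away from the robot, not to be used.
- tape: Bystander: roll of tape lying flat, 92 mm diameter, 25 mm high.
- driver: Bystander: screwdriver lying on the bench.
- jar: Bystander: white jar with grey lid, 60 mm diameter, 85 mm tall.
- gauge_grip (a point): Point on the gauge's axis in the middle of the dial case, 68 mm above the foot's underside, where it is gripped from above across its 26 mm thickness (gauge x). Axes as gauge.
Mind the look-alikes: they are no part of the job. Of the things that look like the stand, the middle-sized one is meant.

How it is judged:
On the way:
1. the gauge is lifted clear of its block in the gripper (z of gauge in the frame of stand above 0.045 m and contact force between the fingers and gauge above 1 N and contact force between gauge and stand below 0.05 N), for 0.2 s.
At the end, for the whole second after the job is handed in: The gauge is still gripped and steady, its foot centre within 8 mm of the centre of the robot-side shoulder ring, its axis within 0.12 rad (7 degrees) of square to the pad, the pin in by 1.5 mm or more, the push on the pad 4.5 to 18 N, through the last second (distance between gauge and ring_near below 0.008 m and angle between the z axis of gauge and the z axis of ring_near, either way round below 0.12 rad and angle between gauge's own z axis and vertical below 1.2 rad and value of joint pin above 0.0015 m and contact force between gauge and pad between 4.5 and 18 N and contact force between the fingers and gauge above 1 N and linear speed of gauge below 0.01 m/s); the arm keeps its last pose, push and grip.
It fails at once if the gauge is jammed into the pad with more than 30 N (contact force between gauge and pad above 30 N).
It fails at once if the tape roll, screwdriver or jar is moved by more than 30 mm (distance of any of tape, driver, jar from where it was at the start of the episode above 0.03 m).
It also fails if it takes over 38 s, if anything falls off the work surface, if the arm or the gripper's body presses on something with over 40 N, if the wrist force passes 120 N, or if a joint passes its speed limit or range.

### The arm

A 7-joint arm with a two-finger parallel gripper is mounted at the origin on the work surface. World frame = base frame: x ahead of the robot, y to its left, z up, the work surface at z = 0. Lengths are in m, angles in rad, forces in N, time in s.
With the tool pointing down it reaches from about 0.425 to 0.875 m from the base axis. Payload 4.7 kg.
Tool frame: the origin (TCP) lies on the centre line of the jaws, within the pads' length; the fingertips stand 19 mm ahead of it and the grasp point (between the pads) is the TCP (ctrl.nose_length is the distance from the TCP to the fingertips, in m); z points along the fingers, x is the direction in which the jaws open and shut, and the axes are right-handed (so a half turn about z gives the same grasp; the last joint's range is limited). The gripper opens to 87 mm and grips with 3 to 60 N. Pads are 19 mm wide; open, the fingers measure 117 mm over their backs; the gripper's body (75 mm by 190 mm) begins 51 mm behind the grasp point.
Start: joints at [-1.282, 0.321, -0.07, 1.45, 0.023, 1.371, -0.057], TCP at [0.176, 0.626, 0.208] pointing down, gripper open.
Joint ranges: [-2.86, 2.86], [-0.3, 2.09], [-1.38, 1.24], [0.06, 2.45], [-1.56, 4.7], [0.09, 2.05], [-2.69, 2.69]. Speed limits (rad/s): [2.57, 2.57, 3.14, 3.14, 3.14, 3.14, 3.14].

### API

Orientations are given as a rotation vector (axis times angle).
In Python, from bench import ctrl gives the robot as it stands. The module is installed in compiled form; this text tells all that it offers.
- The arm moves only by the shell command python3 -m crank 'ROWS' [OPENING] [FORCE]. ROWS is a JSON object of lists of equal length, an entry for each row: "dp": the shift along the tool's x, y, z in cm, a list of three; "delta_rot": the turn, a rotation vector about the tool's x, y, z in rad, a list of three. In form: {"dp": [[x, y, z], ...], "delta_rot": [[rx, ry, rz], ...]}. A call has exactly 8 rows; each row shifts and turns the commanded pose from where the row before left it, along the tool's axes as they then stand; what a row does not reach is not made up. A row lasts 1/10 s, in which the tool goes at most 50 mm and 8.59 degrees, less where a joint would pass 70% of its speed; a pose out of reach is approached as far as the arm can. A call with a gripper value outside its range is refused whole. OPENING is the finger opening in cm, from 0 to 8.7, set as the call begins (- or left out, the last holds). The fingers move at their own pace and stop on an object; FORCE is the grip in N (left out, the last holds). Time passes only in rows, so rows that do not move let the fingers close, or fill a call up. It gives the time, the measured TCP pose, the force and the opening at its end, in the units of the state.
- ctrl.get_state(): the state, without advancing time (a new reading comes with each control period).
- ctrl.get_image(name): name is "side" or "top"; returns the picture (480x640x3 uint8, blue, green, red); there is no depth.
- ctrl.camera_info(name): a dict with "camera_matrix" (3x3 intrinsics, pixels), "xyz" and "orientation" of the camera in the world. Camera axes: x right, y down, z forward; pixel columns grow to the right and rows downward; lengths in m; the calibration is good to about 2 mm. A picture is of the moment at which its call begins. camera_info takes no time and is no camera call.
- ctrl.close_job(): hands the job in, once; it reports no verdict.
The state is a dict: "time": time; "joint_positions": joint angles; "qd": joint speeds; "joint_torque": joint torques, N m; "position": TCP position; "tool_rot": TCP orientation; "ft_force": force on the tool from outside, world axes, zero at the start; "torque": the same for the moment, N m; "grip_width": opening from 0.0 (shut) to 1.0 (fully open).
Only numpy, scipy, OpenCV 4.12 (cv2) and the standard library are available. Lean on these libraries where they do the work, as an engineer would, in place of code of your own. Each camera call takes 0.05 s, during which the arm holds its last target.

## Working session

There is one attempt and no reset: what is moved stays moved. The work goes in short steps, Python scripts to look and compute and a shell command to move; the robot and the scene stay as the last step left them, time stands still between calls to the robot, and variables do not carry over. Pictures are saved under pics/ and viewed, and the job is handed in when it is done.

```bash
mkdir -p pics; python3 - <<'E'
from bench import ctrl
import cv2,numpy as np
for n in("side","top"):
    cv2.imwrite(f"pics/{n}0.png",ctrl.get_image(n)); i=ctrl.camera_info(n); print(n,i)
print(ctrl.get_state(),ctrl.nose_length)
E
```

```text
side {'camera_matrix': array([[580.7507066 ,   0.        , 314.53579545],
       [  0.        , 580.7507066 , 233.84142142],
       [  0.        ,   0.        ,   1.        ]]), 'xyz': array([ 0.37353517, -0.91699689,  0.99377648]), 'orientation': array([-2.41653615,  0.23425999, -0.09590741])}
top {'camera_matrix': array([[519.5410552 ,   0.        , 312.85709438],
       [  0.        , 519.5410552 , 239.53468092],
       [  0.        ,   0.        ,   1.        ]]), 'xyz': array([ 0.39422069, -0.21529585,  1.17788985]), 'orientation': array([-2.12502367,  2.16688103, -0.10099886])}
{'time': 0.1, 'joint_positions': array([-1.28188282,  0.3218098 , -0.07010247,  1.45155977,  0.02264096,
        1.37079347, -0.05693202]), 'qd': array([ 0.00087678, -0.00271005, -0.00041387, -0.00311879,  0.00138458,
       -0.00126617, -0.00278189]), 'joint_torque': array([-7.12340789e-04, -4.92571235e+01, -4.06148918e-01, -3.13398278e+01,
       -6.42119371e-02,  3.95331520e-02,  7.98062365e-05]), 'position': array([0.17629871, 0.62509056, 0.20722809]), 'tool_rot': array([ 2.50382763e+00,  1.89553867e+00, -2.10640075e-03]), 'ft_force': array([ 0.3289699 ,  0.04636185, -0.01027939]), 'torque': array([-0.02245993, -0.01292992, -0.01794209]), 'grip_width': 0.9992518323799615} 0.019
```

View pics/side0.png

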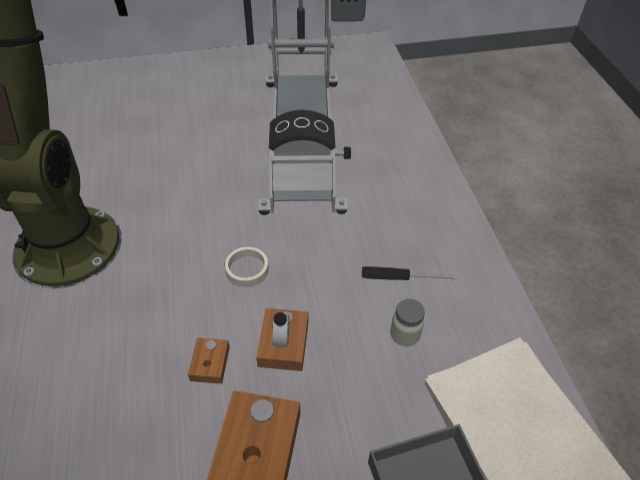

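View pics/top0.png

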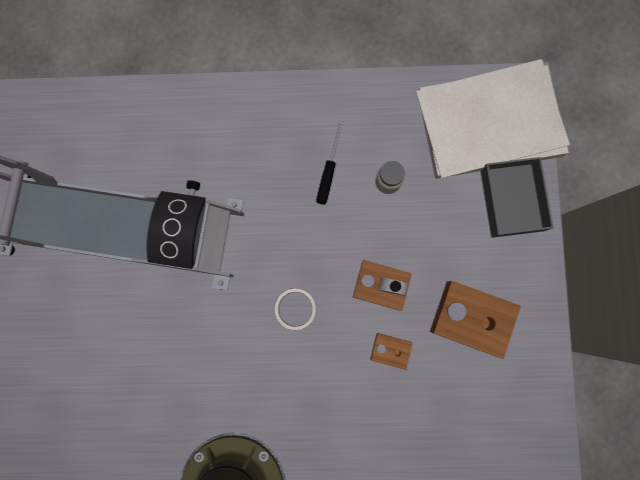

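The side view shows the robot base on the left, the press at about (302,140), and the gauge in the middle-sized block at (283,338). In the top view the gauge is at (395,286) and the three rings are at (177,206), (172,227) and (169,250). The lowest one is nearest the robot. Next I'll enlarge these areas.

```bash
cat > h.py <<'E'
from bench import ctrl
import cv2,numpy as np
from scipy.spatial.transform import Rotation as R
C={n:ctrl.camera_info(n) for n in("side","top")}
def proj(n,P):
    c=C[n];p=R.from_rotvec(c["orientation"]).inv().apply(np.atleast_2d(P)-c["xyz"])
    q=p@c["camera_matrix"].T;return q[:,:2]/q[:,2:]
def back(n,uv,z):
    c=C[n];d=R.from_rotvec(c["orientation"]).apply(np.linalg.inv(c["camera_matrix"])@[uv[0],uv[1],1])
    return c["xyz"]+d*(z-c["xyz"][2])/d[2]
def crop(src,out,x,y,w,h,s):
    im=cv2.imread(src) if isinstance(src,str) else src
    cv2.imwrite(out,cv2.resize(im[y:y+h,x:x+w],None,fx=s,fy=s,interpolation=cv2.INTER_CUBIC))
E
python3 - <<'E'
from h import *
a=cv2.imread("pics/top0.png");b=cv2.imread("pics/side0.png")
f=lambda im,x,y,w,h,s:cv2.resize(im[y:y+h,x:x+w],None,fx=s,fy=s,interpolation=cv2.INTER_CUBIC)
t=np.vstack([np.hstack([f(a,345,250,75,70,5),f(a,140,180,75,70,5)]),np.hstack([f(b,250,300,75,46*0+45,5),f(b,262,100,75,45,5)])])
cv2.imwrite("pics/c1.png",t);print(t.shape)
crop(b,"pics/c2.png",245,300,75,75,8)
E
```

```text
(575, 750, 3)
```

View pics/c1.png

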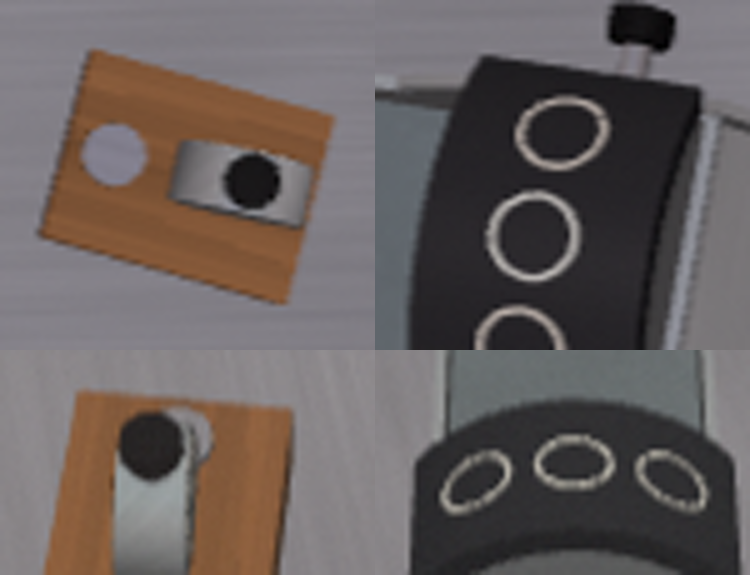

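View pics/c2.png

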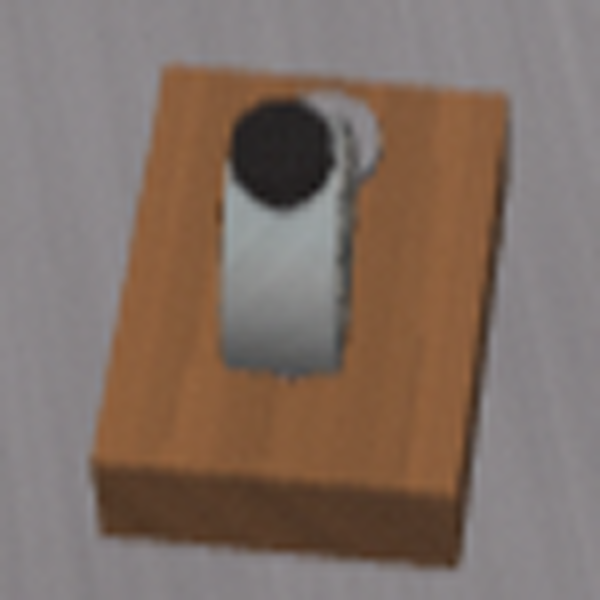

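```bash
python3 - <<'E'
from h import *
a=cv2.imread("pics/top0.png");b=cv2.imread("pics/side0.png")
f=lambda im,x,y,w,h,s:cv2.resize(im[y:y+h,x:x+w],None,fx=s,fy=s,interpolation=cv2.INTER_CUBIC)
t=np.hstack([f(a,140,185,66,95,6),np.vstack([f(b,262,95,66,55,6),np.zeros((240,396,3),np.uint8)])])
cv2.imwrite("pics/c3.png",t);print(t.shape)
E
```

```text
(570, 792, 3)
```

View pics/c3.png

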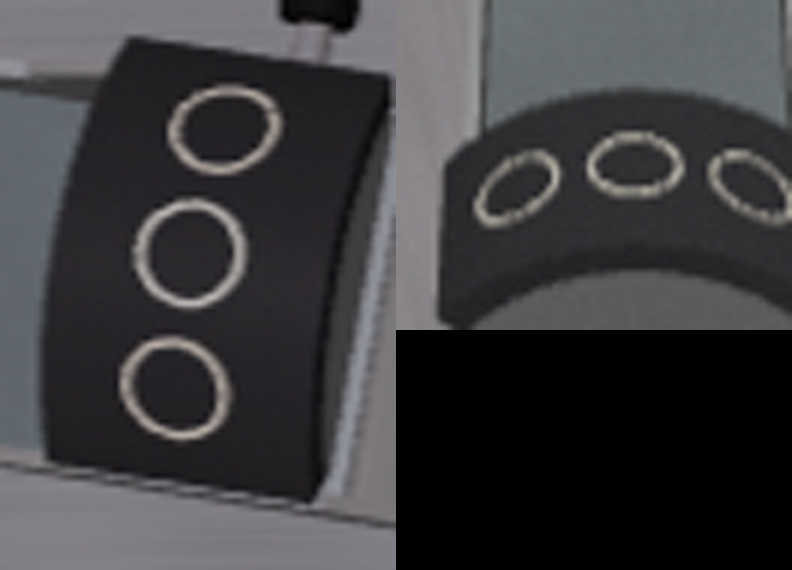

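```bash
cat > fit.py <<'E'
from h import *
from scipy.optimize import least_squares as LS
uv=lambda P,s,ox,oy,cx=0,cy=0:(np.array(P)-[cx,cy]+.5)/s-.5+[ox,oy]
# stand top corners
T=uv([(92,50),(332,118),(287,303),(40,236)],5,345,250)
S=uv([(165,66),(508,92),(458,497),(95,463)],8,245,300)
# order T: far-left(+y,+x),( -y,+x),(-y,-x),(+y,-x) ; S: (+y,-x),(+y,+x),(-y,+x),(-y,-x)
h,k=.0425,.055
cT=np.array([(h,k,.036),(h,-k,.036),(-h,-k,.036),(-h,k,.036)])
cS=np.array([(-h,k,.036),(h,k,.036),(h,-k,.036),(-h,-k,.036)])
def tr(p,L): return R.from_euler('z',p[2]).apply(L)+[p[0],p[1],0]
def fit(mT,LT,mS,LS_,p0):
    f=lambda p:np.concatenate([(proj("top",tr(p,LT))-mT).ravel() if mT is not None else [],(proj("side",tr(p,LS_))-mS).ravel() if mS is not None else []])
    r=LS(f,p0);print(r.x,np.degrees(r.x[2]),"res",np.round(r.fun,1));return r.x
print("stand")
st=fit(T,cT,S,cS,[.25,-.35,0])
fit(T,cT,None,cS,st);fit(None,cT,S,cS,st)
print("gauge from stand",tr(st,[[0,-.018,.012]]), "yaw",st[2])
print("cap top",back("top",uv((252,181),5,345,250),.122), back("side",uv((283,153),8,245,300),.122))
print("rings")
L=np.array([(.043,0,.1897),(0,0,.2),(-.043,0,.1897)])
rT=uv([(224,130),(190,253),(175,388)],6,140,185)
rS=uv([(752,188),(635,164),(517,188)],6,262,95,396,0)
p=fit(rT,L,rS,L,[.4,.1,0]);fit(rT,L,None,L,p);fit(None,L,rS,L,p)
for n,m in(("top",rT[2]),("side",rS[2])):print(n,back(n,m,.1897))
print("near",tr(p,L[2:]))
E
python3 fit.py
```

```text
stand
[ 0.43218093 -0.33550639 -0.28931872] -16.576741723862924 res [-0.  -0.8  0.7 -1.   0.  -0.3  0.3 -0.5 -0.6 -0.3 -0.5  0.  -0.4 -0.4
 -0.8 -0.1]
[ 0.43077756 -0.33486587 -0.28958785] -16.592161791417592 res [-0.3 -0.1  0.5 -0.4 -0.3  0.4  0.1  0.1]
[ 0.43322914 -0.33610954 -0.28968834] -16.59791952868064 res [-0.1 -0.1  0.1  0.2  0.2 -0.2 -0.2  0. ]
gauge from stand [[ 0.42704554 -0.35275829  0.012     ]] yaw -0.2893187223341287
cap top [ 0.4256305  -0.35172771  0.122     ] [ 0.42751418 -0.35712275  0.122     ]
rings
[ 0.54518998  0.08127702 -0.17709638] -10.146874871247151 res [ 0.2 -0.9  0.1 -0.6 -0.1 -0.5 -0.6 -0.2 -0.8  0.2 -0.8  0.1]
[ 0.54392646  0.0814063  -0.17299998] -9.91216861533637 res [ 0.  -0.3  0.   0.1 -0.   0.2]
[ 0.54678856  0.08114489 -0.18789512] -10.765597527591257 res [ 0.1 -0.1 -0.1  0.2 -0.  -0.1]
top [0.50191885 0.08873757 0.1897    ]
side [0.50454692 0.08890623 0.1897    ]
near [[0.50286252 0.08885242 0.1897    ]]
```

```bash
python3 -m crank '{"dp":[[-4.2,0,-3.5],[-4.2,0,-3.5],[-4.2,0,-3.5],[-4.2,0,-3.5],[-0.25,4.9,0],[-0.25,4.9,0],[-0.25,4.9,0],[-0.25,4.9,0]],"delta_rot":[[0,0,0],[0,0,0],[0,0,0],[0,0,0],[0,0,0.102],[0,0,0.102],[0,0,0.102],[0,0,0.102]]}' 8.7 40
```

```text
time: 0.9
position: [0.3092, 0.3867, 0.3359]
tool_rot: [2.839, 1.344, -0.0]
ft_force: [1.0, 0.1, 0.5]
grip_width: 1.001
```

```bash
python3 -m crank '{"dp":[[-0.35,4.9,0],[-0.35,4.9,0],[-0.35,4.9,0],[-0.25,4.9,0],[-0.25,4.9,0],[-0.25,4.9,0],[-0.25,4.9,0],[-0.25,4.9,0]],"delta_rot":[[0,0,0.102],[0,0,0.102],[0,0,0.102],[0,0,0.102],[0,0,0.102],[0,0,0.102],[0,0,0.102],[0,0,0.102]]}'
cat > to.py <<'E'
from h import *
import sys
def delta(target_p,target_R):
    s=ctrl.get_state();Rc=R.from_rotvec(s["tool_rot"])
    d=Rc.inv().apply(np.array(target_p)-s["position"])*100
    r=(Rc.inv()*target_R).as_rotvec()
    print("t",s["time"],"pos",np.round(s["position"],4),"F",np.round(s["ft_force"],2),"grip",round(s["grip_width"],3));print("dp cm",np.round(d,2),"rot",np.round(r,4))
def down(yaw): # tool x at yaw, z down
    return R.from_euler('z',yaw)*R.from_rotvec([np.pi,0,0])
E
python3 -c "
from to import *
delta([.4265,-.3528,.20],down(-.289))"
```

```text
time: 1.7
position: [0.4822, 0.045, 0.3358]
tool_rot: [3.14, 0.106, -0.0]
ft_force: [0.8, 0.0, -0.4]
grip_width: 1.0
t 1.7 pos [0.4822 0.045  0.3358] F [ 0.8   0.03 -0.39] grip 1.0
dp cm [-8.24 39.31 13.6 ] rot [3.000e-04 3.000e-04 3.566e-01]
```

```bash
python3 -m crank '{"dp":[[-1,4.7,0.8],[-1,4.7,0.8],[-1,4.7,0.8],[-1,4.7,0.8],[-1,4.7,0.8],[-1,4.7,0.8],[-1,4.7,0.8],[-1,4.7,0.8]],"delta_rot":[[0,0,0],[0,0,0],[0,0,0],[0,0,0],[0,0,0],[0,0,0],[0,0,0],[0,0,0]]}'
python3 -c "
from to import *
delta([.4265,-.3528,.20],down(-.289))"
```

```text
time: 2.5
position: [0.4287, -0.3352, 0.2722]
tool_rot: [-3.139, -0.114, -0.003]
ft_force: [0.5, 0.3, -0.1]
grip_width: 0.999
t 2.5 pos [ 0.4287 -0.3352  0.2722] F [ 0.53  0.33 -0.11] grip 0.999
dp cm [-0.36  1.75  7.22] rot [-0.0012 -0.0017  0.3619]
```

```bash
python3 -m crank '{"dp":[[-0.36,1.75,0],[0,0,2.4],[0,0,2.4],[0,0,2.4],[0,0,0],[0,0,0],[0,0,0],[0,0,0]],"delta_rot":[[0,0,0.12],[0,0,0.12],[0,0,0.12],[0,0,0],[0,0,0],[0,0,0],[0,0,0],[0,0,0]]}'
python3 - <<'E'
from to import *
a=ctrl.get_image("top");b=ctrl.get_image("side")
f=lambda im,x,y,w,h,s:cv2.resize(im[y:y+h,x:x+w],None,fx=s,fy=s,interpolation=cv2.INTER_CUBIC)
cv2.imwrite("pics/c4.png",np.hstack([f(a,330,220,100,140,4),f(b,230,240,100,140,4)]))
delta([.4265,-.3528,.080],down(-.289))
E
```

```text
time: 3.3
position: [0.4276, -0.3519, 0.2016]
tool_rot: [3.109, -0.45, 0.003]
ft_force: [0.3, 0.1, -0.0]
grip_width: 1.0
t 3.4 pos [ 0.4274 -0.3517  0.2012] F [-0.05  0.33 -0.48] grip 0.996
dp cm [-0.08  0.13 12.12] rot [-0.0001 -0.0016  0.0013]
```

View pics/c4.png

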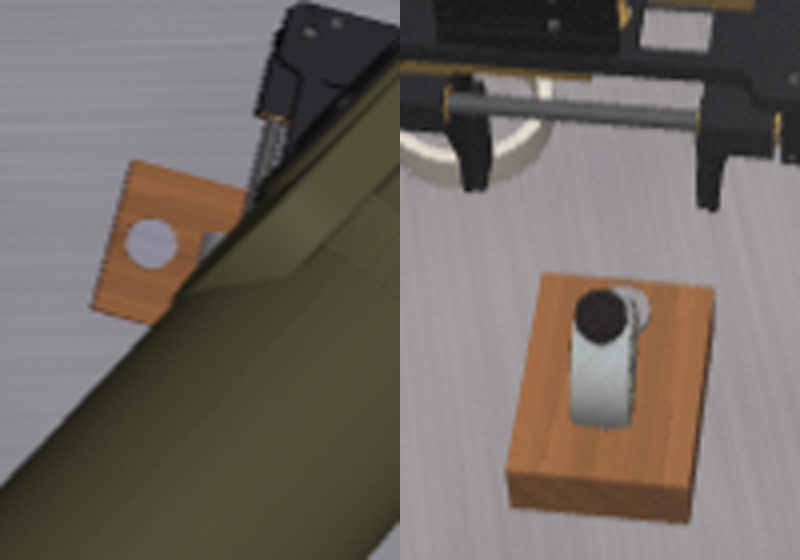

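The fingertips in the side view, at crop (475,190) and (708,208), stand evenly on either side of the gauge case at (600,360), and the jaws line up with its thickness. I'll descend and close.

```bash
python3 -m crank '{"dp":[[-0.05,0.1,3],[0,0,3],[0,0,2.5],[0,0,2],[0,0,1.6],[0,0,0],[0,0,0],[0,0,0]],"delta_rot":[[0,0,0],[0,0,0],[0,0,0],[0,0,0],[0,0,0],[0,0,0],[0,0,0],[0,0,0]]}'
python3 - <<'E'
from to import *
b=ctrl.get_image("side")
crop(b,"pics/c5.png",230,260,100,110,5)
delta([.4265,-.3528,.080],down(-.289))
E
```

```text
time: 4.2
position: [0.427, -0.3529, 0.0805]
tool_rot: [3.108, -0.451, 0.003]
ft_force: [0.5, 0.0, 0.1]
grip_width: 0.999
t 4.25 pos [ 0.427  -0.3529  0.0805] F [ 0.26  0.57 -0.19] grip 0.998
dp cm [-0.05  0.01  0.05] rot [ 0.0003 -0.0022  0.001 ]
```

View pics/c5.png

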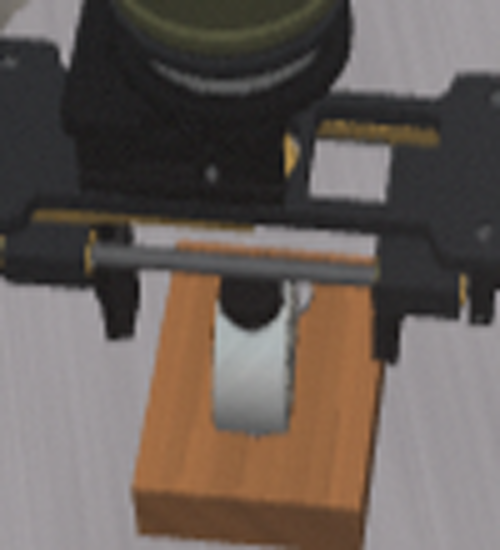

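The case at crop (253,350) sits centred between the fingers at (120,310) and (385,330), so I'll close.

```bash
python3 -m crank '{"dp":[[0,0,0],[0,0,0],[0,0,0],[0,0,0],[0,0,0],[0,0,0],[0,0,0],[0,0,0]],"delta_rot":[[0,0,0],[0,0,0],[0,0,0],[0,0,0],[0,0,0],[0,0,0],[0,0,0],[0,0,0]]}' 0 40
```

```text
time: 5.05
position: [0.4262, -0.3522, 0.0792]
tool_rot: [-3.109, 0.451, -0.0]
ft_force: [0.2, -0.0, -0.4]
grip_width: 0.354
```

```bash
python3 -m crank '{"dp":[[0,0,0],[0,0,0],[0,0,0],[0,0,0],[0,0,0],[0,0,-0.5],[0,0,-1],[0,0,-1.5]],"delta_rot":[[0,0,0],[0,0,0],[0,0,0],[0,0,0],[0,0,0],[0,0,0],[0,0,0],[0,0,0]]}' 0 50
```

```text
time: 5.85
position: [0.4256, -0.3519, 0.1097]
tool_rot: [-3.109, 0.451, 0.002]
ft_force: [-0.2, -0.7, -1.7]
grip_width: 0.29
```

```bash
python3 -m crank '{"dp":[[0,0,-1.5],[0,0,-1.5],[0,0,-1.5],[0,0,-2],[0,0,-2],[0,0,-2],[0,0,0],[0,0,0]],"delta_rot":[[0,0,0],[0,0,0],[0,0,0],[0,0,0],[0,0,0],[0,0,0],[0,0,0],[0,0,0]]}'
python3 - <<'E'
from to import *
b=ctrl.get_image("side")
crop(b,"pics/c6.png",220,230,110,140,4)
s=ctrl.get_state();print(s)
E
```

```text
time: 6.65
position: [0.4263, -0.3522, 0.2145]
tool_rot: [-3.109, 0.45, -0.001]
ft_force: [0.1, 0.3, -2.4]
grip_width: 0.291
{'time': 6.7, 'joint_positions': array([-0.3323847 ,  0.17624885,  1.09544205,  1.71831018, -0.1609791 ,
        1.3456922 ,  0.5052751 ]), 'qd': array([ 0.00332441,  0.01007319, -0.00574738,  0.01568283, -0.00063996,
       -0.00141936,  0.00082952]), 'joint_torque': array([ 7.52232014e-02, -2.36527133e+01,  5.40388808e+00, -3.23552012e+01,
       -1.17639304e-02,  3.40534723e-02, -1.76699305e-03]), 'position': array([ 0.42592763, -0.35177223,  0.2137436 ]), 'tool_rot': array([-3.10834842e+00,  4.50354764e-01,  8.13994623e-04]), 'ft_force': array([-0.39652847,  0.02646568, -0.37381316]), 'torque': array([-0.07570255,  0.09539427, -0.01958878]), 'grip_width': 0.29322478533220336}
```

View pics/c6.png

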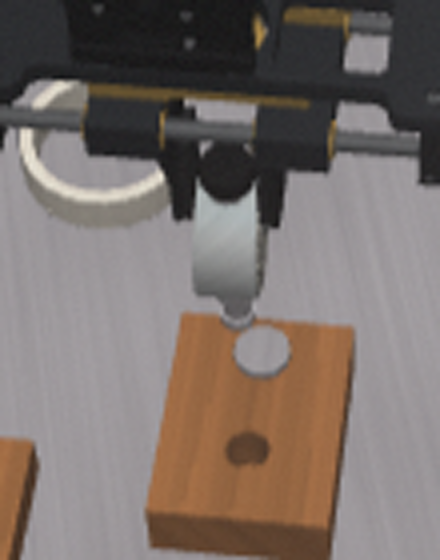

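Gauge is lifted clear and held upright, with its foot at crop (238,318) well above the block. Next is to work out the approach to the ring.

```bash
cat >> to.py <<'E'
yaw=np.radians(-10.1);a=np.radians(27)
B=R.from_euler('z',yaw)
n=B.apply([-np.sin(a),0,np.cos(a)])
ring=np.array([.5030,.0888,.1897])
Rt=R.from_matrix(np.column_stack([B.apply([np.cos(a),0,np.sin(a)]),B.apply([0,-1,0]),-n]))
def tgt(c): return ring+n*(.068+c)
E
python3 - <<'E'
from to import *
print("pre",tgt(.06))
delta([.4262,-.352,.33],down(-.289))
delta([.445,.10,.36],down(yaw))
s=ctrl.get_state();z=R.from_rotvec(s["tool_rot"]).as_matrix()[:,2]
for k in(.068,-.042):print(proj("side",s["position"]+z*k))
E
```

```text
pre [0.44578975 0.0989907  0.30374884]
t 6.7 pos [ 0.4259 -0.3518  0.2137] F [-0.4   0.03 -0.37] grip 0.293
dp cm [ 3.000e-02  1.000e-02 -1.163e+01] rot [-0.0007  0.0006  0.0012]
t 6.7 pos [ 0.4259 -0.3518  0.2137] F [-0.4   0.03 -0.37] grip 0.293
dp cm [-11.   -43.87 -14.59] rot [-0.0007  0.0006 -0.1115]
[[278.00356398 308.78703165]]
[[275.18342297 270.31353375]]
```

```bash
python3 -m crank '{"dp":[[0,-3,-3.5],[-0.2,-3.8,-3],[-0.4,-4.2,-2.5],[-0.6,-4.3,-2.3],[-0.8,-4.4,-1.7],[-1,-4.4,-1.6],[-1.2,-4.4,0],[-1.5,-4.4,0]],"delta_rot":[[0,0,0],[0,0,0],[0,0,0],[0,0,0],[0,0,0],[0,0,0],[0,0,0],[0,0,0]]}'
python3 - <<'E'
from to import *
delta([.445,.10,.36],down(yaw))
print(ctrl.get_state()["joint_positions"])
E
```

```text
time: 7.5
position: [0.4646, -0.0188, 0.3597]
tool_rot: [3.109, -0.451, -0.001]
ft_force: [0.5, 0.3, -2.1]
grip_width: 0.292
t 7.5 pos [ 0.4646 -0.0188  0.3597] F [ 0.46  0.25 -2.05] grip 0.292
dp cm [ -5.26 -10.83  -0.04] rot [ 0.0003  0.0005 -0.1118]
[-0.77192023 -0.16811397  0.65887522  1.63944668  0.10299524  1.63574424
 -0.40136673]
```

```bash
python3 -m crank '{"dp":[[-1,-3.5,0],[-1.4,-3.5,0],[-1.5,-3.5,0],[-0.8,0,0],[0,0,0],[0,0,0],[0,0,0],[0,0,0]],"delta_rot":[[0,0,0],[0,0,0],[0,0,0],[0,0,-0.11],[0,0.118,0],[0,0.118,0],[0,0.118,0],[0,0.117,0]]}'
python3 - <<'E'
from to import *
delta(tgt(.06),Rt)
print(ctrl.get_state()["joint_positions"])
E
```

```text
time: 8.3
position: [0.4561, 0.0979, 0.3629]
tool_rot: [3.093, -0.273, 0.396]
ft_force: [-0.3, -0.1, -1.6]
grip_width: 0.291
t 8.3 pos [0.4561 0.0979 0.3629] F [-0.31 -0.05 -1.64] grip 0.291
dp cm [-2.48  0.14  5.47] rot [-0.0111  0.2176 -0.0021]
[-0.33368056 -0.29259475 -0.02565703  1.79288397  0.1125668   1.41723234
 -0.53953436]
```

Joint 2 has stopped near its lower limit of -0.3. I'll fit a quick kinematic model to check whether the goal pose can be reached.

```bash
cat > kin.py <<'E'
from to import *
import itertools
from scipy.optimize import least_squares as LS
D=[([-1.28188282,.3218098,-.07010247,1.45155977,.02264096,1.37079347,-.05693202],[.17629871,.62509056,.20722809],[2.50382763,1.89553867,-.0021064]),
([-.3323847,.17624885,1.09544205,1.71831018,-.1609791,1.3456922,.5052751],[.42592763,-.35177223,.2137436],[-3.10834842,.450354764,.000813994]),
([-.77192023,-.16811397,.65887522,1.63944668,.10299524,1.63574424,-.40136673],[.4646,-.0188,.3597],[3.109,-.451,-.001]),
([-.33368056,-.29259475,-.02565703,1.79288397,.1125668,1.41723234,-.53953436],[.4561,.0979,.3629],[3.093,-.273,.396])]
def fk(q,L,sg):
    h,L1,L2,d,o1,o2,o3=L
    p=np.array([0,0,h]);r=R.identity()
    z=lambda s,x:R.from_euler('z',s*x);y=lambda x:R.from_euler('y',x)
    r=r*z(sg[0],q[0])*y(q[1])*z(sg[1],q[2]);p=p+r.apply([o1,0,L1])
    r=r*y(q[3]);p=p+r.apply([o2,0,L2])
    r=r*z(sg[2],q[4])*y(q[5]);p=p+r.apply([o3,0,d])
    return p,r*z(sg[3],q[6])
def solve():
  best=None
  for sg in itertools.product((1,-1),repeat=4):
    e=0
    for q,p,w in D:
        M=(fk(q,[0]*7,sg)[1].inv()*R.from_rotvec(w)).as_matrix()[:,2]; e+=np.degrees(np.arccos(np.clip(M[2],-1,1)))
    if best is None or e<best[0]: best=(e,sg)
  sg=best[1]
  rr=LS(lambda L:np.concatenate([fk(q,L,sg)[0]-p for q,p,w in D]+[.002*np.array(L)[4:]]),[.3,.4,.4,.2,0,0,0])
  off=[(fk(q,rr.x,sg)[1].inv()*R.from_rotvec(w)).as_rotvec() for q,p,w in D]
  return best,rr,off
if __name__=="__main__":
  b,rr,off=solve();print(b,np.round(rr.x,4),np.round(rr.fun*1000,2));print(np.round(off,3))
  off=R.from_rotvec(np.mean(off,0))
  lo=np.array([-2.86,-.3,-1.38,.06,-1.56,.09,-2.69])+.01;hi=np.array([2.86,2.09,1.24,2.45,4.7,2.05,2.69])-.01
  for c in(.06,.03,0):
   for tilt in(27,25,23):
    a2=np.radians(tilt)
    for flip in(0,1,2,3):
     RT=R.from_matrix(Rt.as_matrix())*R.from_rotvec([0,-np.radians(27-tilt),0])*R.from_rotvec([0,0,flip*np.pi/2])
     f=lambda q:np.concatenate([(fk(q,rr.x,b[1])[0]-tgt(c))*10,(RT.inv()*(fk(q,rr.x,b[1])[1]*off)).as_rotvec()])
     m=min((LS(f,np.clip(np.array(D[3][0])+np.random.default_rng(i).normal(0,.4,7)*(i>0),lo,hi),bounds=(lo,hi)) for i in range(5)),key=lambda s:s.cost)
     print(c,tilt,flip,"%.1e"%m.cost,np.round(m.x,2))
E
python3 kin.py
```

```text
(np.float64(0.03957096237956411), (-1, -1, -1, 1)) [ 0.2761  0.4654  0.5028  0.4304  0.0036 -0.0221 -0.008 ] [-2.415e+01  1.154e+01 -3.400e-01  9.010e+00  2.047e+01 -1.600e+00
 -1.175e+01  1.997e+01 -4.500e-01  2.820e+00  2.376e+01  2.390e+00
  1.000e-02 -4.000e-02 -2.000e-02]
[[ 0.     0.    -3.028]
 [ 0.     0.     2.131]
 [-0.    -0.    -2.339]
 [-0.     0.    -2.062]]
0.06 27 0 2.5e-02 [-0.51 -0.29  0.    1.94  0.32  1.36 -1.05]
0.06 27 1 2.5e-02 [-0.51 -0.29  0.    1.94  0.32  1.36  0.52]
0.06 27 2 2.5e-02 [-0.51 -0.29  0.    1.94  0.32  1.36  2.09]
0.06 27 3 2.5e-02 [-0.51 -0.29  0.    1.94  0.32  1.36 -2.62]
0.06 25 0 1.9e-02 [-0.48 -0.29  0.    1.93  0.28  1.36 -1.1 ]
0.06 25 1 1.9e-02 [-0.48 -0.29  0.    1.93  0.28  1.36  0.47]
0.06 25 2 1.9e-02 [-0.48 -0.29  0.    1.93  0.28  1.36  2.04]
0.06 25 3 1.9e-02 [-0.47 -0.29  0.    1.93  0.28  1.36 -2.67]
0.06 23 0 1.5e-02 [-0.44 -0.29  0.    1.92  0.24  1.36 -1.14]
0.06 23 1 1.5e-02 [-0.44 -0.29  0.    1.92  0.25  1.36  0.43]
0.06 23 2 1.5e-02 [-0.44 -0.29  0.    1.92  0.25  1.36  2.  ]
0.06 23 3 1.5e-02 [-0.5  -0.29  0.03  1.92 
[... 770 characters left out ...]
1.3e-02 [-0.46 -0.29  0.    2.05  0.32  1.17 -1.07]
0 27 1 1.3e-02 [-0.46 -0.29  0.    2.05  0.32  1.17  0.5 ]
0 27 2 1.3e-02 [-0.46 -0.29  0.    2.05  0.32  1.17  2.07]
0 27 3 1.3e-02 [-0.46 -0.29  0.    2.05  0.32  1.17 -2.64]
0 25 0 9.1e-03 [-0.42 -0.29  0.    2.04  0.28  1.17 -1.12]
0 25 1 9.1e-03 [-0.42 -0.29  0.    2.04  0.28  1.17  0.45]
0 25 2 9.1e-03 [-0.42 -0.29  0.    2.04  0.28  1.17  2.02]
0 25 3 9.1e-03 [-0.44 -0.29  0.01  2.04  0.29  1.17 -2.68]
0 23 0 5.9e-03 [-0.39 -0.29  0.    2.04  0.24  1.17 -1.16]
0 23 1 5.9e-03 [-0.39 -0.29  0.    2.04  0.24  1.17  0.41]
0 23 2 5.9e-03 [-0.39 -0.29  0.    2.04  0.24  1.17  1.98]
0 23 3 6.1e-03 [-0.49 -0.29  0.06  2.04  0.29  1.18 -2.68]
```

```bash
cat > kin2.py <<'E'
from kin import D,LS,R,np,tgt,Rt,n,ring
from to import yaw
sg=(-1,-1,-1,-1)
def fk(q,L):
    z=lambda x:R.from_euler('z',-x);y=lambda x:R.from_euler('y',x)
    L=np.array(L).reshape(-1)
    r=z(q[0]);p=np.array([0,0,0])+r.apply([L[4],0,L[0]])
    r=r*y(q[1])*z(q[2]);p=p+r.apply([L[5],L[6],L[1]])
    r=r*y(q[3]);p=p+r.apply([L[7],L[8],L[2]])
    r=r*z(q[4])*y(q[5]);p=p+r.apply([L[9],0,L[3]])
    return p,r*z(q[6])
def model():
    rr=LS(lambda L:np.concatenate([fk(q,L)[0]-p for q,p,w in D]+[.003*np.array(L)[4:]]),[.3,.4,.4,.2]+[0]*6)
    off=R.from_rotvec([(fk(q,rr.x)[1].inv()*R.from_rotvec(w)).as_rotvec() for q,p,w in D])
    return rr,off
rr,off=model()
lo=np.array([-2.86,-.3,-1.38,.06,-1.56,.09,-2.69])+.005;hi=np.array([2.86,2.09,1.24,2.45,4.7,2.05,2.69])-.005
if __name__=="__main__":
  print(np.round(rr.x,4),np.round(rr.fun[:12]*1000,2));print(np.round(off.as_rotvec(),3))
  O=off.mean()
  for c in(.06,.03,0):
   for tilt in(27,25,23):
    RT=Rt*R.from_rotvec([0,-np.radians(27-tilt),0])
    f=lambda q:np.concatenate([(fk(q,rr.x)[0]-tgt(c))*10,(RT.inv()*(fk(q,rr.x)[1]*O)).as_rotvec()])
    m=min((LS(f,np.clip(np.array(D[-1][0])+np.random.default_rng(i).normal(0,.4,7)*(i>0),lo,hi),bounds=(lo,hi)) for i in range(8)),key=lambda s:s.cost)
    print(c,tilt,"%.1e"%m.cost,np.round(m.x,2),np.round(m.fun,3))
E
python3 kin2.py
```

```text
[ 0.1697  0.4072  0.5161  0.3147  0.0088  0.0063 -0.0144 -0.0728 -0.0144
  0.0129] [ 3.49  0.71 -0.71 -1.78  0.67  0.49 -2.48 -1.68  0.08  0.79  6.08  0.14]
[[-0.000e+00 -0.000e+00  3.142e+00]
 [-0.000e+00 -0.000e+00 -3.142e+00]
 [-0.000e+00 -0.000e+00 -3.142e+00]
 [ 0.000e+00  1.000e-03 -3.141e+00]]
0.06 27 2.8e-02 [-0.4  -0.29 -0.06  1.92  0.26  1.36 -0.69] [ 0.065  0.027  0.006 -0.127 -0.184 -0.   ]
0.06 25 2.1e-02 [-0.38 -0.29 -0.06  1.92  0.23  1.36 -0.67] [ 0.058  0.023  0.006 -0.108 -0.165 -0.   ]
0.06 23 1.6e-02 [-0.36 -0.29 -0.06  1.91  0.2   1.36 -0.64] [ 0.05   0.019  0.005 -0.09  -0.145 -0.   ]
0.03 27 2.1e-02 [-0.38 -0.29 -0.06  1.98  0.26  1.28 -0.69] [ 0.058  0.023  0.002 -0.11  -0.161 -0.   ]
0.03 25 1.6e-02 [-0.36 -0.29 -0.06  1.97  0.23  1.28 -0.66] [ 0.05   0.019  0.002 -0.091 -0.142 -0.   ]
0.03 23 1.1e-02 [-0.34 -0.29 -0.06  1.97  0.21  1.28 -0.63] [ 0.043  0.015  0.002 -0.074 -0.121 -0.   ]
0 27 1.4e-02 [-0.36 -0.29 -0.06  2.03  0.26  1.19 -0.69] [ 0.049  0.018 -0.001 -0.09  -0.133 -0.   ]
0 25 1.0e-02 [-0.34 -0.29 -0.06  2.03  0.23  1.19 -0.66] [ 0.041  0.015 -0.001 -0.072 -0.113 -0.   ]
0 23 6.4e-03 [-0.33 -0.29 -0.06  2.02  0.21  1.19 -0.63] [ 0.033  0.011 -0.001 -0.055 -0.092 -0.   ]
```

```bash
cat > kin3.py <<'E'
from kin2 import *
def sol(c,tilt,seeds=30,yawofs=0,q0=None):
    RT=Rt*R.from_rotvec([0,-np.radians(27-tilt),0])*R.from_rotvec([0,0,yawofs])
    f=lambda q:np.concatenate([(fk(q,rr.x)[0]-tgt(c))*10,(RT.inv()*(fk(q,rr.x)[1]*O)).as_rotvec()])
    out=[]
    for i in range(seeds):
        g=np.random.default_rng(i); x0=np.array(D[-1][0]);x0=x0+g.normal(0,.3,7);x0[2]=g.uniform(-1.3,1.2);x0[0]=g.uniform(-1.5,1.5);x0[4]=g.uniform(-1.5,2)
        m=LS(f,np.clip(x0,lo,hi),bounds=(lo,hi));out.append((m.cost,m.x))
    return sorted(out,key=lambda t:t[0])
O=off.mean()
if __name__=="__main__":
  rr=LS(lambda L:np.concatenate([fk(q,L)[0]-p for q,p,w in D]+[.0005*np.array(L)[4:]]),[.3,.4,.4,.2]+[0]*6)
  print(np.round(rr.x,4),np.round(rr.fun[:12]*1000,2))
  for c in (.06,0):
    for o in sol(c,27)[:6]:print(c,"%.1e"%o[0],np.round(o[1],2))
E
python3 kin3.py
```

```text
[ 0.1696  0.4071  0.5161  0.3147  0.0088  0.0063 -0.0144 -0.0728 -0.0144
  0.0129] [ 3.49  0.71 -0.71 -1.78  0.67  0.49 -2.48 -1.68  0.08  0.79  6.08  0.14]
0.06 2.8e-02 [-0.4  -0.29 -0.06  1.92  0.26  1.36 -0.69]
0.06 2.8e-02 [-0.4  -0.29 -0.06  1.92  0.26  1.36 -0.69]
0.06 2.8e-02 [-0.4  -0.29 -0.06  1.92  0.26  1.36 -0.69]
0.06 2.8e-02 [-0.4  -0.29 -0.06  1.92  0.26  1.36 -0.69]
0.06 2.8e-02 [-0.4  -0.29 -0.06  1.92  0.26  1.36 -0.69]
0.06 2.8e-02 [-0.4  -0.29 -0.06  1.92  0.26  1.36 -0.69]
0 1.4e-02 [-0.36 -0.29 -0.06  2.03  0.26  1.19 -0.69]
0 1.4e-02 [-0.36 -0.29 -0.06  2.03  0.26  1.19 -0.69]
0 1.4e-02 [-0.36 -0.29 -0.06  2.03  0.26  1.19 -0.69]
0 1.4e-02 [-0.36 -0.29 -0.06  2.03  0.26  1.19 -0.69]
0 1.4e-02 [-0.36 -0.29 -0.06  2.03  0.26  1.19 -0.69]
0 1.4e-02 [-0.36 -0.29 -0.06  2.03  0.26  1.19 -0.69]
```

```bash
python3 -m crank '{"dp":[[0,0,1.5],[0,0,1.5],[-0.3,0,1.5],[-0.5,0,1.5],[-0.6,0,1.3],[-0.6,0,1.2],[-0.5,0,0],[0,0,0]],"delta_rot":[[0,0,0],[0,0.03,0],[0,0.04,0],[0,0.04,0],[0,0.04,0],[0,0.04,0],[0,0.03,0],[0,0,0]]}'
python3 - <<'E'
from to import *
delta(tgt(.03),Rt)
s=ctrl.get_state()
print([s[k].tolist() for k in("joint_positions","position","tool_rot")])
E
```

```text
time: 9.1
position: [0.4963, 0.1122, 0.266]
tool_rot: [3.006, -0.273, 0.666]
ft_force: [-0.8, -0.0, -1.9]
grip_width: 0.291
t 9.1 pos [0.4963 0.1122 0.266 ] F [-0.8  -0.03 -1.89] grip 0.291
dp cm [-2.59  2.23 -2.4 ] rot [ 0.0129  0.0341 -0.0019]
[[-0.2940127267043112, -0.29915105594524183, -0.14816021036046634, 2.031759717617541, 0.24726943046328478, 1.0645588719742685, -0.7076546301577729], [0.4963435306242468, 0.1122280088896286, 0.26598826419960786], [3.006323034016616, -0.27319094382678466, 0.6662933698054164]]
```

At the joint-2 limit the arm falls about 26 mm short of the ring at full tilt, so this grip can't reach it. I'll put the gauge back in the block and regrip with the tool leaned about 15° about the jaw axis. The tool then only needs about 12° of tilt at the pad. First a check of that plan with the model.

```bash
cat > kin4.py <<'E'
from kin import D,LS,R,np,tgt,Rt,n,ring
from to import yaw,down,delta,B,a
D.append(([-.294012727,-.299151056,-.14816021,2.031759717,.24726943,1.06455887,-.70765463],[.49634353,.11222801,.26598826],[3.006323,-.27319094,.66629337]))
z=lambda x:R.from_euler('z',-x);y=lambda x:R.from_euler('y',x)
def fk(q,L):
    r=z(q[0]);p=r.apply([L[4],L[10],L[0]])
    r=r*y(q[1]);p=p+r.apply([L[5],0,L[1]]);r=r*z(q[2]);p=p+r.apply([L[12],L[6],0])
    r=r*y(q[3]);p=p+r.apply([L[7],0,L[2]]);r=r*z(q[4]);p=p+r.apply([L[9],L[8],0])
    r=r*y(q[5]);p=p+r.apply([L[11],L[13],L[3]])
    return p,r*z(q[6])*R.from_rotvec([0,0,np.pi])
rr=LS(lambda L:np.concatenate([fk(q,L)[0]-p for q,p,w in D]+[.001*np.array(L)[4:]]),[.3,.4,.4,.2]+[0]*10)
lo=np.array([-2.86,-.3,-1.38,.06,-1.56,.09,-2.69])+.01;hi=np.array([2.86,2.09,1.24,2.45,4.7,2.05,2.69])-.01
def ik(p,RT,q0,seeds=12):
    f=lambda q:np.concatenate([(fk(q,rr.x)[0]-p)*10,(RT.inv()*fk(q,rr.x)[1]).as_rotvec(),.003*(q-q0)])
    return min((LS(f,np.clip(np.array(q0)+np.random.default_rng(i).normal(0,.3,7)*(i>0),lo,hi),bounds=(lo,hi)) for i in range(seeds)),key=lambda s:s.cost)
G=R.from_euler('z',-.289)
t=.26
def tool_from_gauge(Rg,th): # tool x=gauge x, tool z=-gauge z, then u leaned th toward gauge -y
    return Rg*R.from_rotvec([th,0,0])*R.from_rotvec([np.pi,0,0])
# ring gauge orientation case B: gx=+press y, gz=n
def RgB(sgn=1):
    gx=B.apply([0,sgn,0]);return R.from_matrix(np.column_stack([gx,np.cross(n,gx),n]))
if __name__=="__main__":
    print(np.round(rr.x,4),np.round(rr.fun[:15]*1000,2))
    for th,sg in((t,1),(-t,-1)):
        Tg=tool_from_gauge(G,th);print("case",sg,"stand tool up",np.round(-Tg.as_matrix()[:,2],3))
        for zz in(.08,.2):
            m=ik([.4262,-.352,zz],Tg,np.array(D[1][0]));print(zz,"%.1e"%m.cost,np.round(m.x,2))
        Tp=tool_from_gauge(RgB(sg),th);print(" press up",np.round(-Tp.as_matrix()[:,2],3))
        q=np.array(D[-1][0]);q[6]+=1.57*sg
        for c in(.06,0):
            m=ik(tgt(c),Tp,q);print(c,"%.1e"%m.cost,np.round(m.x,2))
E
python3 kin4.py
```

```text
[ 2.496e-01  4.679e-01  5.131e-01  3.832e-01  2.000e-04 -2.000e-04
 -1.040e-02  3.000e-04 -3.000e-04 -2.000e-04 -1.560e-02  3.000e-04
  3.000e-04 -3.000e-04] [ 0.    0.    0.   -0.01  0.   -0.    0.02  0.01 -0.01 -0.04  0.01  0.02
  0.02 -0.01 -0.  ]
case 1 stand tool up [-0.073 -0.246  0.966]
0.08 2.6e-06 [ 0.06  0.44  0.91  1.77 -0.57  1.31  0.88]
0.2 1.5e-06 [-0.02  0.33  1.01  1.64 -0.48  1.5   0.77]
 press up [-0.206  0.037  0.978]
0.06 7.2e-07 [-0.3  -0.28 -0.06  1.89  0.09  1.35  1.03]
0 4.8e-07 [-0.28 -0.21 -0.05  1.94  0.1   1.23  1.04]
case -1 stand tool up [0.073 0.246 0.966]
0.08 1.4e-06 [-0.51  0.3   1.11  1.96 -0.03  0.97  0.3 ]
0.2 1.5e-06 [-0.51  0.07  1.03  1.82  0.2   1.23  0.16]
 press up [-0.206  0.037  0.978]
0.06 7.2e-07 [-0.3  -0.28 -0.06  1.89  0.09  1.35 -2.11]
0 4.8e-07 [-0.28 -0.21 -0.05  1.94  0.1   1.23 -2.1 ]
```

```bash
python3 -m crank '{"dp":[[0,0,-4],[0,2,-1],[0,3,-1],[0,4,-1],[0,4.5,0],[0,4.5,0],[0,4.5,0],[0,4.5,0]],"delta_rot":[[0,0,0],[0,-0.11,0],[0,-0.11,0],[0,-0.11,0],[0,-0.11,0],[0,0,0],[0,0,0],[0,0,0.11]]}'
python3 - <<'E'
from to import *
delta([.4262,-.352,.22],down(-.289))
E
```

```text
time: 9.9
position: [0.4337, -0.1441, 0.3364]
tool_rot: [3.092, -0.469, -0.014]
ft_force: [0.9, 0.5, -1.3]
grip_width: 0.291
t 9.9 pos [ 0.4337 -0.1441  0.3364] F [ 0.86  0.49 -1.31] grip 0.291
dp cm [ 5.52 19.9  11.91] rot [ 0.0157  0.0067 -0.012 ]
```

```bash
python3 -m crank '{"dp":[[1.3,4,1.5],[1.3,4,2.2],[1.2,4,2.4],[1.1,4,2.4],[0.6,3.9,2.4],[0,0,1],[0,0,0],[0,0,0]],"delta_rot":[[0.016,0.007,-0.012],[0,0,0],[0,0,0],[0,0,0],[0,0,0],[0,0,0],[0,0,0],[0,0,0]]}'
python3 - <<'E'
from to import *
delta([.4262,-.352,.0795],down(-.289))
E
```

```text
time: 10.7
position: [0.4307, -0.3477, 0.2184]
tool_rot: [-3.109, 0.447, -0.002]
ft_force: [0.5, -0.3, -1.2]
grip_width: 0.291
t 10.7 pos [ 0.4307 -0.3477  0.2184] F [ 0.46 -0.34 -1.19] grip 0.291
dp cm [-0.33  0.55 13.89] rot [-0.0009 -0.0009  0.0037]
```

```bash
python3 -m crank '{"dp":[[-0.33,0.55,2],[0,0,3],[0,0,2.5],[0,0,0.8],[0,0,0],[0,0,0],[0,0,0],[0,0,0]],"delta_rot":[[0,0,0.004],[0,0,0],[0,0,0],[0,0,0],[0,0,0],[0,0,0],[0,0,0],[0,0,0]]}'
python3 - <<'E'
from to import *
crop(ctrl.get_image("side"),"pics/c7.png",230,260,100,110,5)
delta([.4262,-.352,.0795],down(-.289))
E
```

```text
time: 11.5
position: [0.4263, -0.3534, 0.1365]
tool_rot: [3.108, -0.454, 0.005]
ft_force: [0.5, -0.5, -1.5]
grip_width: 0.288
t 11.55 pos [ 0.4261 -0.3532  0.1362] F [ 0.27  0.02 -2.48] grip 0.294
dp cm [-0.04 -0.12  5.67] rot [ 0.0002 -0.0027 -0.0015]
```

View pics/c7.png

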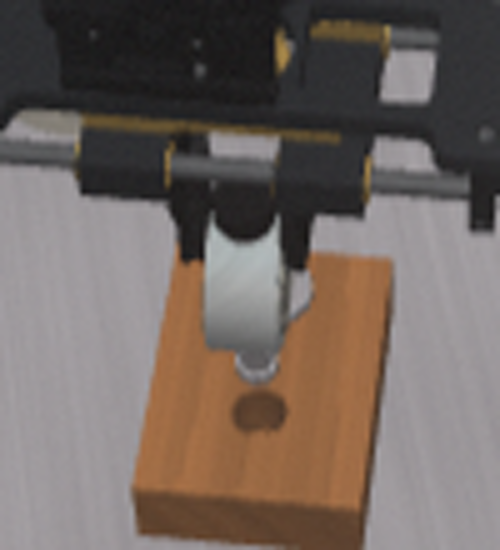

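The foot at crop (258,370) is right above the hole at (260,410). Inserting now.

```bash
python3 -m crank '{"dp":[[0,-0.1,0.8],[0,0,0.8],[0,0,0.8],[0,0,0.8],[0,0,0.8],[0,0,0.8],[0,0,0.8],[0,0,0]],"delta_rot":[[0,0,0],[0,0,0],[0,0,0],[0,0,0],[0,0,0],[0,0,0],[0,0,0],[0,0,0]]}'
python3 - <<'E'
from to import *
delta([.4262,-.352,.0795],down(-.289))
E
```

```text
time: 12.35
position: [0.4261, -0.3523, 0.079]
tool_rot: [3.108, -0.455, 0.002]
ft_force: [0.4, 0.1, -1.0]
grip_width: 0.294
t 12.35 pos [ 0.4261 -0.3523  0.079 ] F [ 0.45  0.12 -0.96] grip 0.294
dp cm [-0.   -0.03 -0.05] rot [ 0.0003 -0.0015 -0.0017]
```

```bash
python3 -m crank '{"dp":[[0,0,0],[0,0,0],[0,0,0],[0,0,0],[0,0,0],[0,0,0],[0,0,0],[0,0,0]],"delta_rot":[[0,0,0],[0,0,0],[0,0,0],[0.1,0,0],[0.11,0,0],[0.11,0,0],[0,0,0],[0,0,0]]}' 4.6 50
python3 - <<'E'
from to import *
from kin4 import tool_from_gauge,G
crop(ctrl.get_image("side"),"pics/c8.png",230,260,100,110,5)
delta([.4262,-.352,.0795],tool_from_gauge(G,.32))
E
```

```text
time: 13.15
position: [0.4253, -0.3525, 0.0786]
tool_rot: [-2.796, 0.412, -0.066]
ft_force: [-0.5, 1.2, -0.1]
grip_width: 0.53
t 13.2 pos [ 0.4262 -0.3512  0.079 ] F [-0.58  0.41 -0.23] grip 0.527
dp cm [ 0.02  0.05 -0.07] rot [ 0.0009 -0.0009 -0.0006]
```

View pics/c8.png

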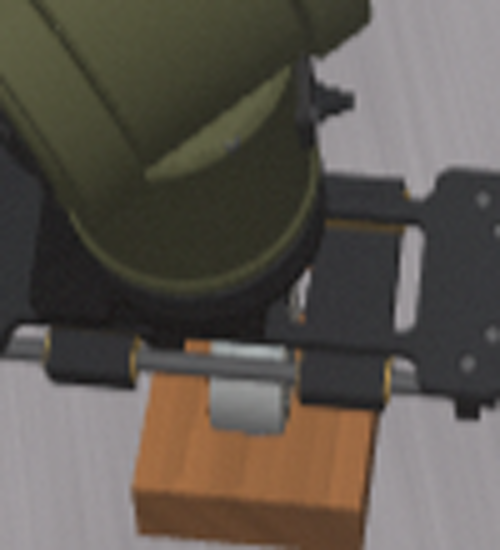

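```bash
python3 -m crank '{"dp":[[0,0,0],[0,0,0],[0,0,0],[0,0,0],[0,0,0],[0,0,0],[0,0,0],[0,-0.157,-0.475]],"delta_rot":[[0,0,0],[0,0,0],[0,0,0],[0,0,0],[0,0,0],[0,0,0],[0,0,0],[0,0,0]]}' 0 50
python3 -m crank '{"dp":[[0,-0.315,-0.95],[0,-0.315,-0.95],[0,-0.473,-1.425],[0,-0.473,-1.425],[0,-0.63,-1.9],[0,-0.63,-1.9],[0,-0.63,-1.9],[0,-0.63,-1.9]],"delta_rot":[[0,0,0],[0,0,0],[0,0,0],[0,0,0],[0,0,0],[0,0,0],[0,0,0],[0,0,0]]}'
python3 - <<'E'
from to import *
from kin4 import *
Tg=tool_from_gauge(G,.32)
im=ctrl.get_image("side");crop(im,"pics/c9.png",220,210,120,140,4)
delta([.4262,-.352,.21],Tg)
for k in(-.068,.042):print(proj("side",ctrl.get_state()["position"]+[0,0,k]) if 0 else __import__("h").proj("side",ctrl.get_state()["position"]+np.array([0,0,k])))
Tp=tool_from_gauge(RgB(1),.32);q=np.array(D[-1][0]);q[6]+=1.57
for c in(.08,.05,.02,0):
    m=ik(tgt(c),Tp,q);print(c,"%.1e"%m.cost,np.round(m.x,2))
print(ctrl.get_state()["joint_positions"])
E
```

```text
time: 14.0
position: [0.4251, -0.3518, 0.0833]
tool_rot: [-2.795, 0.409, -0.065]
ft_force: [-0.2, 0.1, -2.5]
grip_width: 0.289
time: 14.8
position: [0.4255, -0.3522, 0.2164]
tool_rot: [-2.795, 0.409, -0.069]
ft_force: [0.4, -0.0, -1.9]
grip_width: 0.293
t 14.85 pos [ 0.4268 -0.3533  0.22  ] F [ 0.05 -0.87  0.86] grip 0.29
dp cm [-0.1   0.21  0.98] rot [ 0.002  -0.0073  0.0005]
[[278.51725621 307.4622241 ]]
[[275.68983459 268.59310168]]
0.08 1.2e-06 [-0.29 -0.25 -0.05  1.83  0.06  1.43  1.05]
0.05 9.8e-07 [-0.28 -0.22 -0.04  1.86  0.06  1.38  1.06]
0.02 8.4e-07 [-0.27 -0.19 -0.04  1.88  0.07  1.32  1.07]
0 7.7e-07 [-0.27 -0.17 -0.04  1.9   0.07  1.28  1.08]
[ 0.33126939  0.2615091   0.60188127  1.59057017 -0.40485237  1.53194418
  0.69762648]
```

View pics/c9.png

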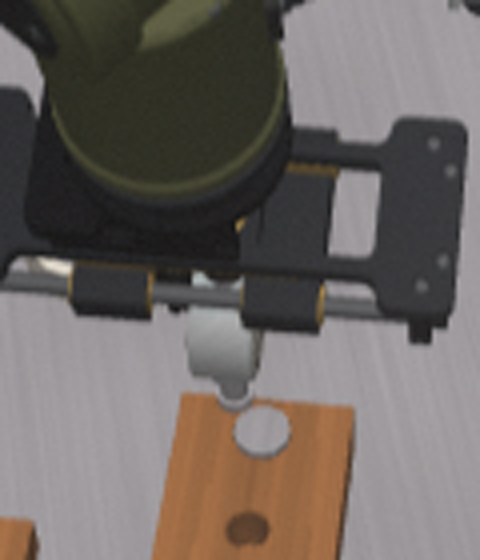

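```bash
python3 - <<'E'
from to import *
from kin4 import *
Tg=tool_from_gauge(G,.32)
for v in([.50,-.15,.33],[.47,.06,.33]):
    delta(v,Tg)
    m=ik(v,Tg,ctrl.get_state()["joint_positions"]);print("%.1e"%m.cost,np.round(m.x,2))
Tp=tool_from_gauge(RgB(1),.32)
delta(tgt(.07),Tp)
E
```

```text
t 14.85 pos [ 0.4268 -0.3533  0.22  ] F [ 0.05 -0.87  0.86] grip 0.29
dp cm [  1.26 -23.93  -3.7 ] rot [ 0.002  -0.0073  0.0005]
1.8e-06 [ 0.09  0.04  0.39  1.58 -0.33  1.59  0.2 ]
t 14.85 pos [ 0.4268 -0.3533  0.22  ] F [ 0.05 -0.87  0.86] grip 0.29
dp cm [ -7.64 -42.25   2.27] rot [ 0.002  -0.0073  0.0005]
6.6e-06 [ 0.02 -0.16  0.04  1.77 -0.31  1.47 -0.21]
t 14.85 pos [ 0.4268 -0.3533  0.22  ] F [ 0.05 -0.87  0.86] grip 0.29
dp cm [-11.54 -44.55   4.82] rot [-0.3459 -0.1467 -1.6909]
```

```bash
python3 -m crank '{"dp":[[0.2,-3.5,-2.5],[0.3,-4.6,-1.2],[0.3,-4.8,0],[0.3,-4.8,0],[0.2,-4.8,0],[-1.6,-4,1.0],[-2.1,-4,1.4],[-2.1,-4,1.4]],"delta_rot":[[0,0,0],[0,0,0],[0,0,0],[0,0,0],[0,0,0],[0,0,0],[0,0,0],[0,0,0]]}'
python3 - <<'E'
from to import *
from kin4 import *
Tp=tool_from_gauge(RgB(1),.32)
delta([.47,.06,.33],Tp)
delta(tgt(.07),Tp)
E
```

```text
time: 15.65
position: [0.4758, -0.0235, 0.3223]
tool_rot: [-2.795, 0.409, -0.069]
ft_force: [1.1, 0.2, -2.4]
grip_width: 0.295
t 15.65 pos [ 0.4758 -0.0235  0.3223] F [ 1.05  0.22 -2.4 ] grip 0.295
dp cm [-2.95 -7.67  1.73] rot [-0.3515 -0.1444 -1.6915]
t 15.65 pos [ 0.4758 -0.0235  0.3223] F [ 1.05  0.22 -2.4 ] grip 0.295
dp cm [-6.84 -9.97  4.31] rot [-0.3515 -0.1444 -1.6915]
```

```bash
python3 -m crank '{"dp":[[0,0,0],[0,0,0],[0,0,0],[0,0,0],[0,0,0],[0,0,0],[0,0,0],[0,0,0]],"delta_rot":[[-0.029,-0.012,-0.141],[-0.029,-0.012,-0.141],[-0.029,-0.012,-0.141],[-0.029,-0.012,-0.141],[-0.029,-0.012,-0.141],[-0.029,-0.012,-0.141],[-0.029,-0.012,-0.141],[-0.029,-0.012,-0.141]]}'
python3 -m crank '{"dp":[[0,0,0],[0,0,0],[0,0,0],[0,0,0],[0,0,0],[0,0,0],[0,0,0],[0,0,0]],"delta_rot":[[-0.029,-0.012,-0.141],[-0.029,-0.012,-0.141],[-0.029,-0.012,-0.141],[-0.029,-0.012,-0.141],[0,0,0],[0,0,0],[0,0,0],[0,0,0]]}'
python3 - <<'E'
from to import *
from kin4 import *
Tp=tool_from_gauge(RgB(1),.32)
delta(tgt(.07),Tp);delta(tgt(.03),Tp)
print(ctrl.get_state()["joint_positions"])
E
```

```text
time: 16.45
position: [0.4761, -0.0251, 0.3221]
tool_rot: [-2.832, -1.267, -0.136]
ft_force: [-0.1, -0.4, -2.1]
grip_width: 0.295
time: 17.25
position: [0.4765, -0.0253, 0.3218]
tool_rot: [2.322, 1.942, 0.148]
ft_force: [0.8, -0.5, -2.6]
grip_width: 0.294
t 17.25 pos [ 0.4765 -0.0253  0.3218] F [ 0.78 -0.49 -2.63] grip 0.294
dp cm [11.69 -5.75  0.1 ] rot [-0.0032 -0.003  -0.0017]
t 17.25 pos [ 0.4765 -0.0253  0.3218] F [ 0.78 -0.49 -2.63] grip 0.294
dp cm [11.68 -4.48  3.89] rot [-0.0032 -0.003  -0.0017]
[-0.27509247 -0.21504353  0.20898468  1.79203194  0.07793018  1.41584204
  1.3189918 ]
```

```bash
python3 -m crank '{"dp":[[3.5,-1.7,0],[3.5,-1.7,0],[3,-1.5,0],[1.69,-0.85,0],[0,0,0],[0,0,0],[0,0,0],[0,0,0]],"delta_rot":[[0,0,0],[0,0,0],[0,0,0],[0,0,0],[0,0,0],[0,0,0],[0,0,0],[0,0,0]]}'
python3 - <<'E'
from to import *
from kin4 import *
Tp=tool_from_gauge(RgB(1),.32)
im=ctrl.get_image("side");crop(im,"pics/c10.png",230,70,130,110,5)
delta(tgt(.07),Tp);delta(tgt(.02),Tp)
f=lambda p:np.round(__import__("h").proj("side",p),1)
s=ctrl.get_state();Rg=R.from_rotvec(s["tool_rot"])*R.from_rotvec([-np.pi,0,0])*R.from_rotvec([-.32,0,0]);gz=Rg.as_matrix()[:,2]
print("gauge z vs n deg",np.degrees(np.arccos(gz@n)),"foot px",f(s["position"]-gz*.068),"ring px",f(ring),"cap",f(s["position"]+gz*.042))
print(s["joint_positions"])
E
```

```text
time: 18.05
position: [0.4412, 0.0988, 0.3137]
tool_rot: [2.322, 1.941, 0.148]
ft_force: [-0.1, -0.3, -1.6]
grip_width: 0.296
t 18.1 pos [0.4412 0.0991 0.3137] F [ 0.61 -0.23 -1.78] grip 0.296
dp cm [ 0.07 -0.01  0.1 ] rot [-0.0028 -0.0029 -0.0017]
t 18.1 pos [0.4412 0.0991 0.3137] F [ 0.61 -0.23 -1.78] grip 0.296
dp cm [0.06 1.57 4.84] rot [-0.0028 -0.0029 -0.0017]
gauge z vs n deg 0.20310194036668588 foot px [[264.7 102.3]] ring px [[281.1 126. ]] cap [[236.6  61.5]]
[-0.35959737 -0.24666956  0.01613347  1.83822043  0.07585173  1.41990191
  1.04285453]
```

View pics/c10.png

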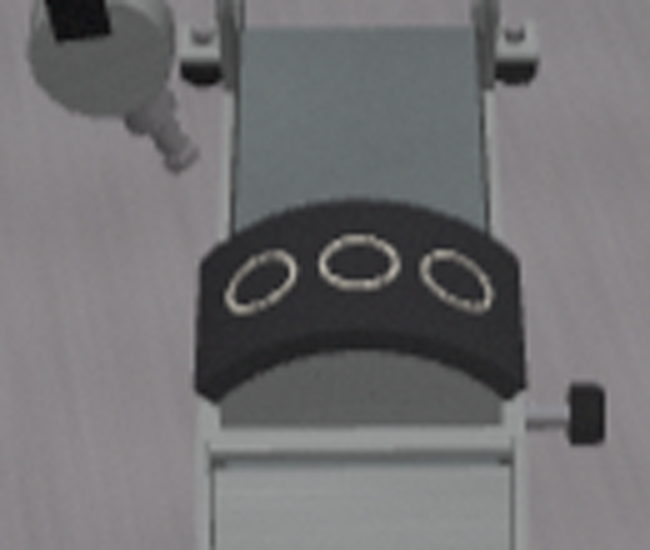

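```bash
python3 -m crank '{"dp":[[0.06,0.316,1.0],[0,0.316,1.0],[0,0.316,0.949],[0,0.316,0.949],[0,0.316,0.949],[0,0.19,0.57],[0,0,0],[0,0,0]],"delta_rot":[[-0.003,-0.003,-0.002],[0,0,0],[0,0,0],[0,0,0],[0,0,0],[0,0,0],[0,0,0],[0,0,0]]}'
cat > chk.py <<'E'
from to import *
from kin4 import *
import sys,h
Tp=tool_from_gauge(RgB(1),.32)
if len(sys.argv)>1: crop(ctrl.get_image("side"),sys.argv[1],230,70,130,110,5)
delta(tgt(0),Tp)
s=ctrl.get_state();gz=(R.from_rotvec(s["tool_rot"])*R.from_rotvec([-np.pi,0,0])*R.from_rotvec([-.32,0,0])).as_matrix()[:,2]
ft=s["position"]-gz*.068;e=ft-ring
print("c mm",1e3*e@n,"lateral mm",np.round(1e3*B.inv().apply(e-(e@n)*n),2),"ang",np.degrees(np.arccos(gz@n)),"Fn",s["ft_force"]@n)
print("foot px",h.proj("side",ft),"ring px",h.proj("side",ring))
E
python3 chk.py pics/c11.png
```

```text
time: 18.9
position: [0.4662, 0.0964, 0.2628]
tool_rot: [2.314, 1.943, 0.147]
ft_force: [-0.7, -1.1, -1.6]
grip_width: 0.292
t 18.95 pos [0.4663 0.0965 0.2631] F [-1.07  0.21 -2.26] grip 0.29
dp cm [-0.11  0.45  1.37] rot [ 0.0008 -0.0004  0.0026]
c mm 14.419112120711997 lateral mm [0.04 1.19 0.02] ang 0.08103532763359061 Fn -1.5171174020207345
foot px [[277.84705272 120.98817443]] ring px [[281.05873668 126.03041302]]
```

View pics/c11.png

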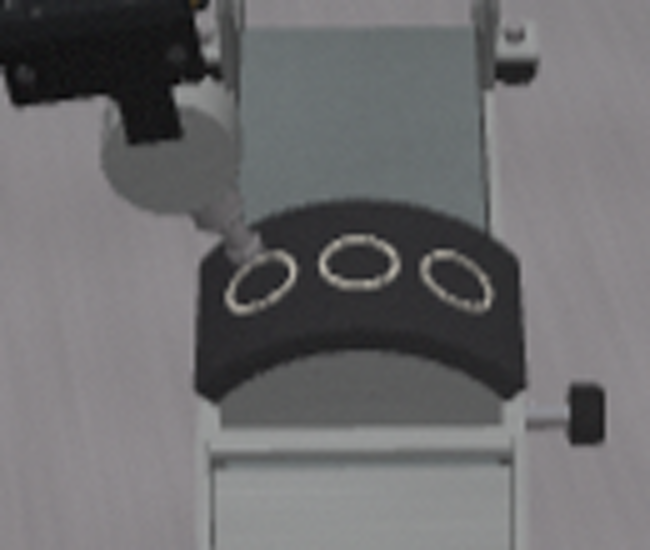

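The foot at crop (247,252) heads along its axis to about (263,277), which is the ring centre at (262,281). I'll carry on slowly.

```bash
python3 -m crank '{"dp":[[-0.1,0.05,0.15],[0,0.05,0.15],[0,0.05,0.15],[0,0.05,0.15],[0,0.05,0.15],[0,0.05,0.11],[0,0,0],[0,0,0]],"delta_rot":[[0,0,0],[0,0,0],[0,0,0],[0,0,0],[0,0,0],[0,0,0],[0,0,0],[0,0,0]]}'
python3 chk.py pics/c12.png
```

```text
time: 19.75
position: [0.4702, 0.0946, 0.2547]
tool_rot: [2.314, 1.943, 0.147]
ft_force: [-0.4, -0.6, -1.5]
grip_width: 0.294
t 19.8 pos [0.4702 0.0946 0.2547] F [-0.65 -0.58 -0.41] grip 0.29
dp cm [0.   0.17 0.47] rot [ 0.0003 -0.      0.0026]
c mm 5.027100518276909 lateral mm [-0.11  0.02 -0.06] ang 0.0512740153382897 Fn -0.11898898943252235
foot px [[279.88589213 124.41767817]] ring px [[281.05873668 126.03041302]]
```

View pics/c12.png

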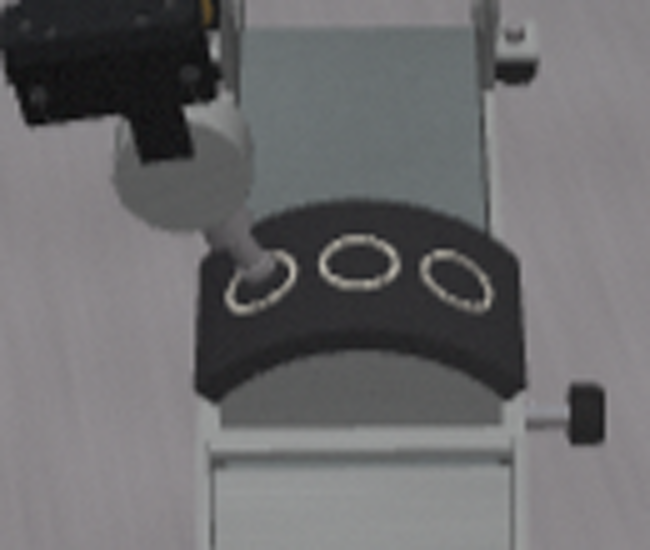

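The foot is now inside the ring at crop (261,270). Next I'll feel for contact.

```bash
python3 -m crank '{"dp":[[0,0.025,0.076],[0,0.025,0.076],[0,0.025,0.076],[0,0.025,0.076],[0,0.025,0.076],[0,0,0],[0,0,0],[0,0,0]],"delta_rot":[[0,0,0],[0,0,0],[0,0,0],[0,0,0],[0,0,0],[0,0,0],[0,0,0],[0,0,0]]}'
python3 chk.py
python3 -m crank '{"dp":[[0,0,0],[0,0.016,0.047],[0,0,0],[0,0.016,0.047],[0,0,0],[0,0.016,0.047],[0,0,0],[0,0,0]],"delta_rot":[[0,0,0],[0,0,0],[0,0,0],[0,0,0],[0,0,0],[0,0,0],[0,0,0],[0,0,0]]}'
python3 chk.py
```

```text
time: 20.6
position: [0.472, 0.0943, 0.2512]
tool_rot: [2.314, 1.943, 0.147]
ft_force: [-0.3, -0.2, -0.4]
grip_width: 0.296
t 20.6 pos [0.472  0.0943 0.2512] F [-0.34 -0.24 -0.39] grip 0.296
dp cm [0.01 0.05 0.1 ] rot [ 0.0004 -0.      0.0026]
c mm 1.0977619961622074 lateral mm [-0.09  0.   -0.05] ang 0.05192306090398984 Fn -0.22006679067723905
foot px [[280.77206838 125.69328517]] ring px [[281.05873668 126.03041302]]
time: 21.4
position: [0.4727, 0.0942, 0.2499]
tool_rot: [2.314, 1.943, 0.147]
ft_force: [-1.1, 0.2, -1.2]
grip_width: 0.291
t 21.4 pos [0.4727 0.0942 0.2499] F [-1.12  0.16 -1.21] grip 0.291
dp cm [ 0.   -0.   -0.04] rot [ 0.0003 -0.0001  0.0026]
c mm -0.41499173495543984 lateral mm [-0.09  0.05 -0.05] ang 0.05459325392004186 Fn -0.5660165889227915
foot px [[281.10915029 126.16862328]] ring px [[281.05873668 126.03041302]]
```

```bash
python3 -m crank '{"dp":[[0,0.016,0.047],[0,0,0],[0,0.016,0.047],[0,0,0],[0,0.016,0.047],[0,0,0],[0,0,0],[0,0,0]],"delta_rot":[[0,0,0],[0,0,0],[0,0,0],[0,0,0],[0,0,0],[0,0,0],[0,0,0],[0,0,0]]}'
python3 chk.py pics/c13.png
```

```text
time: 22.2
position: [0.4733, 0.0941, 0.2487]
tool_rot: [2.314, 1.943, 0.147]
ft_force: [-2.4, -0.3, 2.7]
grip_width: 0.295
t 22.25 pos [0.4734 0.0941 0.2487] F [-1.96 -0.09  2.97] grip 0.293
dp cm [ 0.   -0.05 -0.17] rot [ 0.0005 -0.0001  0.0026]
c mm -1.806976912190902 lateral mm [0.   0.06 0.  ] ang 0.06120294094972964 Fn 3.515469075113567
foot px [[281.4623339  126.59557009]] ring px [[281.05873668 126.03041302]]
```

View pics/c13.png

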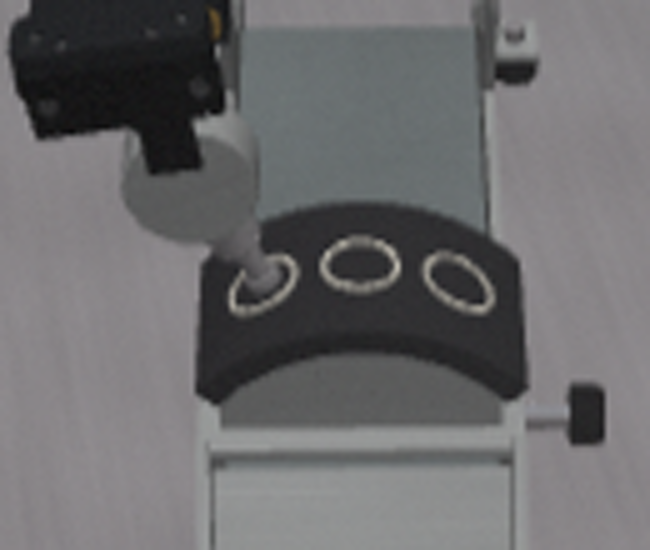

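```bash
python3 -m crank '{"dp":[[0,0.016,0.047],[0,0,0],[0,0.016,0.047],[0,0,0],[0,0.01,0.03],[0,0,0],[0,0,0],[0,0,0]],"delta_rot":[[0,0,0],[0,0,0],[0,0,0],[0,0,0],[0,0,0],[0,0,0],[0,0,0],[0,0,0]]}'
python3 chk.py
```

```text
time: 23.05
position: [0.4739, 0.094, 0.2479]
tool_rot: [2.314, 1.943, 0.148]
ft_force: [-4.1, -0.4, 6.8]
grip_width: 0.289
t 23.05 pos [0.4739 0.094  0.2479] F [-4.12 -0.41  6.76] grip 0.289
dp cm [-0.   -0.09 -0.26] rot [ 0.0005 -0.0003  0.0026]
c mm -2.7597037710530143 lateral mm [0.1  0.11 0.05] ang 0.06907630889134941 Fn 7.838482476216846
foot px [[281.71922144 126.87034095]] ring px [[281.05873668 126.03041302]]
```

```bash
python3 -m crank '{"dp":[[0,0,0],[0,0,0],[0,0,0],[0,0,0],[0,0,0],[0,0,0],[0,0,0],[0,0,0]],"delta_rot":[[0,0,0],[0,0,0],[0,0,0],[0,0,0],[0,0,0],[0,0,0],[0,0,0],[0,0,0]]}'
python3 chk.py; python3 - <<'E'
from h import *
crop(ctrl.get_image("side"),"pics/c14.png",245,90,70,55,11)
s=ctrl.get_state();print((proj("side",s["position"])-[245,90])*11)
E
```

```text
time: 23.85
position: [0.4739, 0.094, 0.2479]
tool_rot: [2.314, 1.943, 0.148]
ft_force: [-4.1, -0.3, 6.9]
grip_width: 0.293
t 23.85 pos [0.4739 0.094  0.2479] F [-4.11 -0.25  6.86] grip 0.293
dp cm [-0.   -0.1  -0.26] rot [ 0.0006 -0.0003  0.0026]
c mm -2.7585686434651016 lateral mm [0.12 0.1  0.06] ang 0.06930063648588419 Fn 7.9251538894293265
foot px [[281.72610582 126.86757295]] ring px [[281.05873668 126.03041302]]
[[231.23221003 155.99081133]]
```

View pics/c14.png

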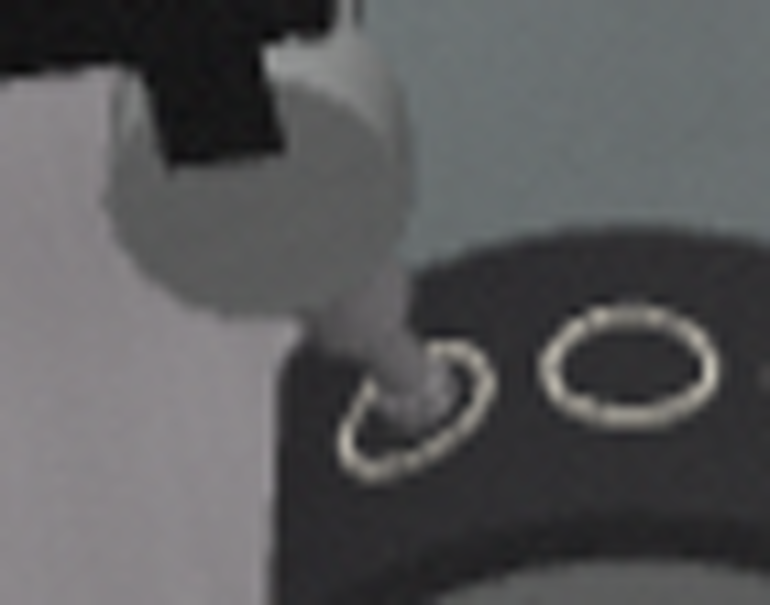

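```bash
python3 - <<'E'
from to import *
from kin4 import *
import h
s=ctrl.get_state();Rg=R.from_rotvec(s["tool_rot"])*R.from_rotvec([-np.pi,0,0])*R.from_rotvec([-.32,0,0])
gz=Rg.as_matrix()[:,2];ft=s["position"]-gz*.068
t=np.linspace(0,2*np.pi,60);circ=lambda r,z:np.column_stack([r*np.cos(t),r*np.sin(t),0*t+z])
out=[]
for nm,o in(("side",(245,90,12,(45,55))),("top",(130,200,8,(70,80)))):
    im=ctrl.get_image(nm);S=8;x,y=o[0],o[1];w,hh=(60,70) 
    c=cv2.resize(im[y:y+hh,x:x+w],None,fx=S,fy=S,interpolation=cv2.INTER_CUBIC)
    raw=c.copy()
    pr=lambda P,sh=(0,0):((h.proj(nm,P)+sh-[x,y]+.5)*S-.5).astype(np.int32).reshape(-1,1,2)
    rp=RgB(1).apply(circ(.016,0))+ring
    sh=(1.0,0.2) if nm=="side" else (0,0)
    cv2.polylines(c,[pr(rp,sh)],True,(0,0,255),1)
    cv2.polylines(c,[pr(Rg.apply(circ(.008,.0027))+ft,sh)],True,(0,255,0),1)
    cv2.polylines(c,[pr(Rg.apply(circ(.0115,.040))+ft,sh)],True,(255,0,0),1)
    out+= [c] 
cv2.imwrite("pics/c15.png",np.hstack(out)[:600,:800]);print(np.hstack(out).shape)
E
```

```text
(560, 960, 3)
```

View pics/c15.png

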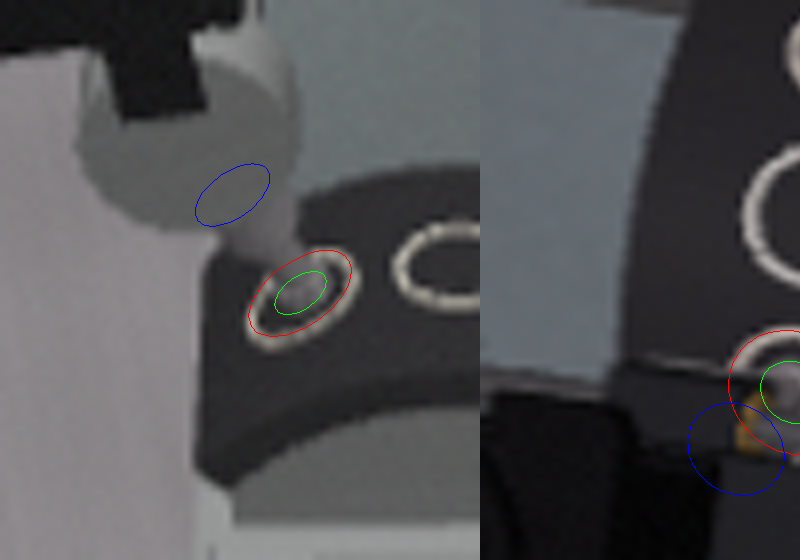

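The overlay puts the foot within about 2 mm of the ring centre in the side view. Net push is about 9.6 N and steady, so I'm handing in.

```bash
python3 - <<'E'
from bench import ctrl
s=ctrl.get_state();print(s["time"],s["ft_force"],s["grip_width"]);print(ctrl.close_job())
E
```

```text
24.0 [-4.27299823 -0.38108684  6.10934615] 0.29091789122034817
the job is handed in; nothing more can be done
None
```

I handed the job in at 24.0 s, with the gauge still gripped and its foot pressed on the robot-side shoulder ring. The hand-in gave no verdict.

**How it went:** The first upright grip could not reach the ring square to the pad, because joint 2 stopped at its -0.3 limit about 26 mm short. I put the gauge back in its block, regripped it with the tool leaned 0.32 rad about the jaw axis, and lifted it again. I then brought it in along the pad normal and pressed in small steps.

**Last checks:**
- **Push:** about 9 to 9.6 N, taking the wrist force along the normal as 7.2 to 7.9 N and adding about 1.7 N for the gauge's weight.
- **Angle:** within 0.1° of the pad normal by the arm's pose. The side picture would allow up to about 1.6° of slip in the grip.
- **Position:** the arm's pose puts the foot within 0.2 mm of the ring centre sideways and 2.8 mm into the nominal pad surface. The side picture suggests 1–2 mm off sideways instead, still inside the 8 mm limit.
- **Grip:** fingers at 0.29, which matches the case thickness.

**Not confirmed:**
- The pin travel could not be read directly. I infer it is in from the push and the bedding depth.
- The cameras disagree by about 2.5 mm in x, and the top view of the foot was mostly blocked.
- I did not re-measure the tape roll, screwdriver and jar. No contact showed in the forces, and I kept the path high over the bench.

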